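# Unlock the ambulance medicine locker

## Robot

A 6-joint arm with a two-finger parallel gripper is mounted at the origin on the work surface. World frame = base frame: x ahead of the robot, y to its left, z up, the work surface at z = 0. Lengths are in m, angles in rad, forces in N, time in s.
With the tool pointing down it reaches from about 0.375 to 0.9 m from the base axis. Payload 3.1 kg.
Tool frame: the origin (TCP) lies midway between the tips of the shut fingers; the grasp point (between the pads) lies 19 mm behind it; z points along the fingers, y is the line along which they close (so a half turn about z gives the same grasp; the last joint's range is limited). The gripper opens to 87 mm and grips with 3 to 60 N. Pads are 19 mm wide; open, the fingers measure 117 mm over their backs; the gripper's body (75 mm by 190 mm) begins 51 mm behind the grasp point.
Start: joints at [1.111, 0.527, 1.433, -0, 1.181, -0.178], TCP at [0.173, 0.601, 0.223] pointing down, gripper open.
Joint ranges: [-3.08, 3.08], [-0.75, 2.2], [0.22, 2.44], [-1.43, 4.57], [0, 2.65], [-2.85, 2.85]. Speed limits (rad/s): [2.79, 2.79, 3.14, 3.14, 3.14, 3.14].

## Interface

Orientations are given as [roll, pitch, yaw] about the fixed x, y, z axes, in that order (R = Rz(yaw) Ry(pitch) Rx(roll)).
In Python, from cell import arm, cams, finish_job gives the robot as it stands.
- The arm moves only by the tool step_arm, never from a script. Its argument "series" is a list that holds one entry, the list of rows, each a list of 7 numbers: the shift along the tool's x, y, z in m, then the turn, a rotation vector about the tool's x, y, z in rad, then the opening, from 0 (shut) to 1 (fully open). In form: [[[tx, ty, tz, wx, wy, wz, claw], ...]]. A call has 1 to 8 rows; each row shifts and turns the commanded pose from where the row before left it, along the tool's axes as they then stand; what a row does not reach is not made up. A row lasts 1/10 s, in which the tool goes at most 50 mm and 8.59 degrees, less where a joint would pass 70% of its speed; a pose out of reach is approached as far as the arm can. A call is refused whole if a number of a shift passes 0.05 or a number of a turn 0.15, either way. A call with a gripper value outside its range is refused whole. The fingers move at their own pace and stop on an object; "grip_force" is the grip in N (left out, the last holds). Time passes only in rows, so rows that do not move let the fingers close. It gives the time, the measured TCP pose, the force, the opening and the grip force at its end, in the units of the state.
- arm.state(): the state, without advancing time (a new reading comes with each control period).
- cams.get_image(name): name is "side" or "top"; returns a dict with "color" (384x512x3 uint8, red, green, blue), "fovy" (degrees; the focal length in pixels is half the picture's height over the tangent of half this angle, whatever the lens; pixels are square), "cx", "cy" (the principal point, pixels), "R" (3x3) and "t" (3): a world point X has camera coordinates R X + t. Camera axes: x right, y down, z forward; pixel columns grow to the right and rows downward; lengths in m; the calibration is good to about 2 mm. A picture is of the moment at which its call begins. There is no depth.
- finish_job(): hands the job in; it is judged then, once.
Trained networks look in the newest picture that a camera, given by its name, has taken for a name from the list of things; names that differ only in an ending like _2 or _b are one class to them, and where a whole thing is asked for, a point or a joint stands for the part that bears it (a point fixed in the world has none). Each returns a list of dicts, best first, with "confidence" (0 to 1); they miss things now and then, are a little off and sometimes report something else, mostly with a low value. They report only what shows in the picture. A call takes as long as a camera call. They do not tell look-alikes from the thing itself.
- cams.boxes_of(camera, thing): "pixel" ([column, row] in pixels, amid what is visible of it).
- cams.tip_of(camera, thing): "pixel" ([column, row] in pixels: a listed point, or the origin of a listed thing).
The state is a dict: "clock": time; "joint_positions": joint angles; "joint_vel": joint speeds; "tau": joint torques, N m; "ee_pos": TCP position; "ee_rot": TCP orientation; "force": force on the tool from outside, world axes, zero at the start; "wrist_torque": the same for the moment, N m; "finger_gap": opening from 0.0 (shut) to 1.0 (fully open); "gripper_force": force on a finger pad.
Only numpy, scipy, OpenCV 4.12 (cv2) and the standard library are available. Lean on these libraries where they do the work, as an engineer would, in place of code of your own. Each camera call takes 0.05 s, during which the arm holds its last target. There are 200 camera calls.

## Task

Unlock the white medicine locker: take the orange-handled key out of the rack, fit it fully home in the slot of the brass lock on the locker's lid, and only then turn it clockwise (seen from above) until the lock reaches its stop, where its black pointer is at the green dot. Leave the orange key standing in the lock, let go of it, and leave the blue key in the rack.

Things in the scene. Friction and masses are not known exactly. Their poses are not given: they have to be found in the camera images.
- orange_key (a point): Centre of the orange handle, a bar 56 (x) x 14 (y) x 26 mm (z up), of a 120 g steel key standing in a fixed grey rack 34 mm high. Below this point: stem, 14 mm thick; flange 58 mm wide, underside 41 mm below, resting on the rack; blade 28 mm (x, along the bar) x 9 mm x 24 deep in a loose pocket, foot 65 mm below. Lift it straight up. It fits the lock either way round (half turn).
- slot (a point): Centre of the slot's mouth, top of the round brass lock (73 mm wide) in the lid of the fixed white locker, 76 mm above the table. x along the slot, z up; turns with the lock. Slot 32 x 13 mm, 30 deep, flared in its top 8 mm to 42 x 23. Key home: flange on the lock, handle centre 41 mm above this. The key has 8 degrees of play before the lock turns with it. Black pointer on the lock's +x side.
- lock (a joint): Turn of the brass lock, rad, growing clockwise seen from above (the slot's yaw falls as it grows). 0: black pointer at the red dot on the lid, locked; 1.05 (60 degrees): pointer at the green dot, hard stop, unlocked. Starts at 0 to 0.2. Light friction (0.06 N m), no spring: stays where it is left.
- blue_key (a point): Centre of the blue handle of another key of the same shape and size, not to be used. It stands in the same rack (190 x 66 mm), 90 mm from the orange one along the line of the handles; they may stand in either place.
Things that resemble listed ones, but are neither listed nor needed, are in the scene too. What is shaped like the part that bears slot but turquoise is not meant.

How it is judged:
By the outcome, as a careful person would: the job done as asked, in the order asked, and still so for the second after the job is handed in, with the robot touching nothing.
It also fails if it takes over 43 s, if anything falls off the work surface, if the arm or the gripper's body presses on something with over 40 N, if the wrist force passes 120 N, or if a joint passes its speed limit or range.

## Working session

There is one attempt and no reset: what is moved stays moved. The work goes in short steps, Python scripts to look and compute and a tool call to move; the robot and the scene stay as the last step left them, time stands still between calls to the robot, and variables do not carry over. Pictures are saved under pics/ and viewed, at most 10 in all, crops included, and the job is handed in when it is done.

Besides the shell and the picture viewer there is one more tool, called after "Call:" as name(argument=value, ...) on one line, values as JSON. step_arm: Moves the arm, as the interface text tells. Its arguments: {"type":"object","properties":{"series":{"type":"array"},"grip_force":{"type":"number"}},"required":["series"]}

```bash
mkdir -p pics
cat > h.py <<'E'
import numpy as np, cv2
from cell import arm, cams, finish_job
def shot(name,fn=None,crop=None,scale=1):
    im=cams.get_image(name)
    if fn:
        c=im['color'][:,:,::-1]
        if crop: x0,y0,x1,y1=crop; c=c[y0:y1,x0:x1]
        cv2.imwrite('pics/'+fn,cv2.resize(c,None,fx=scale,fy=scale,interpolation=cv2.INTER_CUBIC))
    return im
def K(im):
    f=im['color'].shape[0]/2/np.tan(np.radians(im['fovy'])/2); return f
def ray(im,p):
    f=K(im);R=np.array(im['R']);t=np.array(im['t'])
    d=R.T@np.array([(p[0]-im['cx'])/f,(p[1]-im['cy'])/f,1]); return -R.T@t,d
def atz(im,p,z):
    o,d=ray(im,p); return o+d*(z-o[2])/d[2]
def proj(im,X):
    c=np.array(im['R'])@np.array(X)+np.array(im['t']);f=K(im)
    return np.array([f*c[0]/c[2]+im['cx'],f*c[1]/c[2]+im['cy']])
def tri(a,pa,b,pb):
    o1,d1=ray(a,pa);o2,d2=ray(b,pb)
    s=np.linalg.lstsq(np.c_[d1,-d2],o2-o1,rcond=None)[0]
    return (o1+d1*s[0]+o2+d2*s[1])/2, np.linalg.norm(o1+d1*s[0]-o2-d2*s[1])
E
python3 - <<'E'
from h import *
np.set_printoptions(precision=4,suppress=True)
T=shot('top','t0.png');S=shot('side','s0.png')
cv2.imwrite('pics/both0.png',cv2.resize(np.hstack([T['color'],S['color']])[:,:,::-1],(800,300)))
print(arm.state())
for n,im in(('top',T),('side',S)):
    print(n,K(im),-np.array(im['R']).T@im['t'])
    for th in('orange_key','blue_key','slot'):
        print(th,[(np.round(d['pixel'],1),round(d['confidence'],2)) for d in cams.tip_of(n,th)])
    print('lock',[(np.round(d['pixel'],1),round(d['confidence'],2)) for d in cams.boxes_of(n,'lock')])
E
```

```text
{'clock': 0.1, 'joint_positions': array([ 1.1115,  0.5284,  1.4337, -0.    ,  1.1814, -0.1785]), 'joint_vel': array([-0.0002, -0.0027, -0.0035,  0.0006,  0.0004,  0.0018]), 'tau': array([ -0.0008, -44.0985, -17.7149,   0.0635,   0.0534,  -0.    ]), 'ee_pos': array([0.1729, 0.5999, 0.2217]), 'ee_rot': array([-3.1397, -0.0003,  2.8608]), 'force': array([ 0.5259, -0.0364,  0.1347]), 'wrist_torque': array([ 0.0339,  0.0262, -0.0233]), 'gripper_force': 0.0, 'finger_gap': 1.0038545788913642}
top 394.8866735107953 [ 0.2089 -0.1819  1.2827]
orange_key [(array([108.1, 164.6]), 0.81)]
blue_key [(array([132.7, 167.1]), 0.58)]
slot [(array([262.5, 149.9]), 0.91), (array([319.7, 226.7]), 0.87), (array([415.1, 211.4]), 0.86), (array([233.4, 231.8]), 0.59)]
lock [(array([408.5, 210. ]), 0.94), (array([230.5, 238. ]), 0.9), (array([264.8, 152.4]), 0.68), (array([320.3, 226. ]), 0.62)]
side 362.84074272532933 [-0.0806 -1.1073  0.6755]
orange_key []
blue_key [(array([234.6, 155. ]), 0.63)]
slot [(array([262.7, 235. ]), 0.82), (array([338.8, 300. ]), 0.75), (array([222.6, 193.8]), 0.73), (array([306. , 190.9]), 0.68)]
lock [(array([338.1, 298.7]), 0.79), (array([218.5, 194.4]), 0.74), (array([263.1, 234.5]), 0.72), (array([306.6, 192.8]), 0.47)]
```

View pics/t0.png

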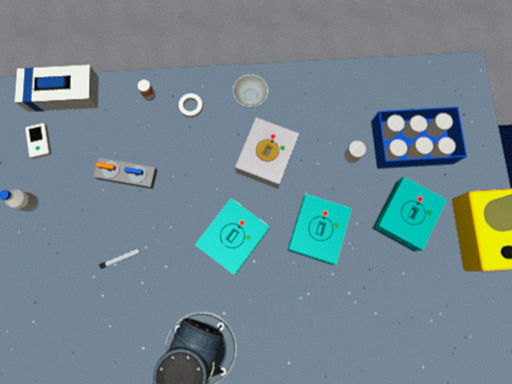

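View pics/s0.png

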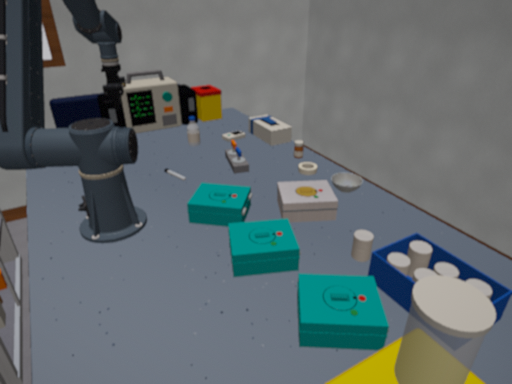

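Top view: white locker with brass lock at (267,150). Candidates for orange_key: the orange handle at (105,166) vs the blue one at (134,171). Slot: the brass lock at (267,150) vs turquoise ones at (232,236), (321,229), (413,213).

Run:
```python
from h import *
np.set_printoptions(precision=4,suppress=True)
T=cams.get_image('top');S=cams.get_image('side')
a=T['color'][145:200,80:170];b=T['color'][110:195,225:310]
a=cv2.resize(a,None,fx=6,fy=6,interpolation=cv2.INTER_CUBIC)[:, :, ::-1];b=cv2.resize(b,None,fx=6,fy=6,interpolation=cv2.INTER_CUBIC)[:,:,::-1]
a=a[:,:260+20]
c=np.zeros((510,800,3),np.uint8);c[:330,:280]=a;c[:,285:285+510]=b;cv2.imwrite('pics/crop1.png',c)
print(proj(T,[0,0,0]),proj(T,[.173,.6,.223]),proj(S,[0,0,0]),proj(S,[.173,.6,.223]))
def blob(im,lo,hi,roi,nm,z):
    x0,y0,x1,y1=roi;h=cv2.cvtColor(im['color'],cv2.COLOR_RGB2HSV)[y0:y1,x0:x1]
    m=cv2.inRange(h,lo,hi);p=np.argwhere(m)[:,::-1]+[x0,y0]
    if len(p)<3: print(nm,'none');return
    c=p.mean(0); print(nm,len(p),c, atz(im,c,z), [atz(im,q,z)[:2] for q in cv2.boxPoints(cv2.minAreaRect(p.astype(np.float32)))])
    return c
o=blob(T,(5,150,120),(20,255,255),(85,150,170,195),'orange',.088)
bl=blob(T,(100,170,80),(125,255,255),(85,150,170,195),'blue',.088)
o2=blob(S,(3,130,90),(20,255,255),(215,130,260,180),'orangeS',.075)
b2=blob(S,(100,150,60),(125,255,255),(215,130,260,180),'blueS',.075)
br=blob(T,(18,130,60),(30,255,255),(235,115,300,190),'brass',.076)
r=blob(T,(0,170,120),(4,255,255),(235,115,300,190),'red',.073)
g=blob(T,(50,120,60),(70,255,255),(235,115,300,190),'green',.073)
br2=blob(S,(18,130,60),(30,255,255),(270,175,345,225),'brassS',.076)
if o2 is not None: print(tri(T,o,S,o2))
if b2 is not None: print(tri(T,bl,S,b2))
print(tri(T,br,S,br2)); h=S['color']
```

```text
[200.8256 348.597 ] [-46.8529 308.5807] [113.3792 223.9805] [118.0004 106.1988]
orange 84 [104.9643 165.5833] [0.5728 0.2698 0.088 ] [array([0.5728, 0.299 ]), array([0.5877, 0.2964]), array([0.5729, 0.241 ]), array([0.558 , 0.2437])]
blue 70 [133.1429 170.5286] [0.5515 0.1818 0.088 ] [array([0.5508, 0.2088]), array([0.5638, 0.2068]), array([0.5519, 0.1558]), array([0.5389, 0.1579])]
orangeS 28 [233.2143 143.5   ] [0.5814 0.2788 0.075 ] [array([0.5907, 0.323 ]), array([0.6086, 0.3249]), array([0.5715, 0.23  ]), array([0.5547, 0.2286])]
blueS 26 [238.3077 151.3462] [0.5598 0.1861 0.075 ] [array([0.5619, 0.2179]), array([0.5797, 0.2262]), array([0.5577, 0.1516]), array([0.5408, 0.1443])]
brass 321 [267.0218 149.7103] [ 0.5983 -0.2405  0.076 ] [array([ 0.6327, -0.2105]), array([ 0.6289, -0.2747]), array([ 0.5622, -0.2699]), array([ 0.566 , -0.2065])]
red 9 [272.6667 135.8889] [ 0.6447 -0.2619  0.073 ] [array([ 0.6446, -0.2565]), array([ 0.651 , -0.2635]), array([ 0.6457, -0.2679]), array([ 0.6393, -0.261 ])]
green 11 [282.0909 147.3636] [ 0.6042 -0.2895  0.073 ] [array([ 0.609 , -0.2863]), array([ 0.6086, -0.2927]), array([ 0.5985, -0.292 ]), array([ 0.5989, -0.2856])]
brassS 124 [305.9194 191.0161] [ 0.5999 -0.2444  0.076 ] [array([ 0.5628, -0.2394]), array([ 0.5995, -0.1964]), array([ 0.6379, -0.249 ]), array([ 0.6004, -0.2893])]
(array([0.5773, 0.2733, 0.0774]), np.float64(0.002716225038603932))
(array([0.557 , 0.1849, 0.0756]), np.float64(0.004086773573520258))
(array([ 0.6004, -0.2414,  0.0739]), np.float64(0.003121405942737194))
```

View pics/crop1.png

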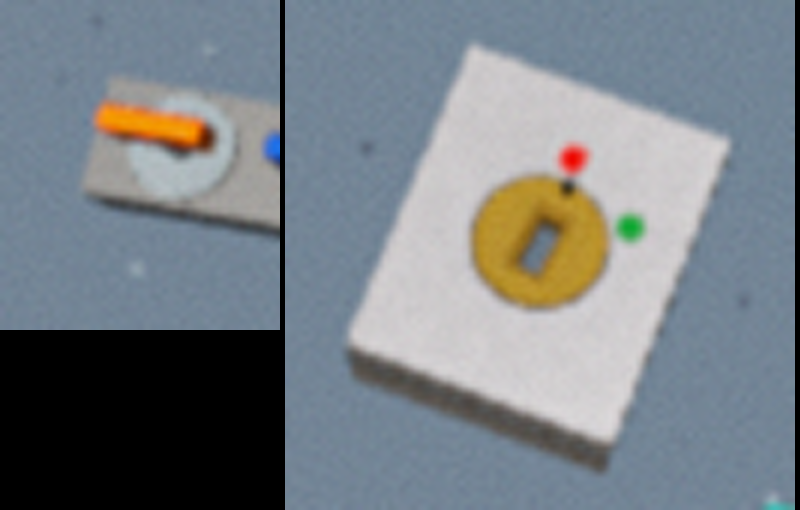

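Close crop confirms: orange handle at about (105,166) in the full picture, brass lock on the white locker at (267,150), pointer (black) a few degrees past the red dot. Moving over the orange key.

Call:
step_arm(series=[[[-0.04,-0.017,0,0,0,0,1],[-0.04,-0.017,0,0,0,0,1],[-0.04,-0.017,0,0,0,0,1],[-0.04,-0.017,0,0,0,0,1],[-0.04,-0.017,0,0,0,0,1],[-0.04,-0.017,0,0,0,0,1],[-0.04,-0.017,0,0,0,0,1],[-0.04,-0.017,0,0,0,0,1]]])

```text
clock: 1.4
ee_pos: [0.4442, 0.3799, 0.2228]
ee_rot: [3.141, 0.0, 2.861]
force: [1.1, 1.8, -0.7]
finger_gap: 1.001
gripper_force: 0.0
```

Call:
step_arm(series=[[[-0.04,-0.017,0,0,0,0,1],[-0.04,-0.017,0,0,0,0,1],[-0.04,-0.017,0,0,0,0,1],[-0.0365,-0.018,0,0,0,0,1],[0,0,0,0,0,0.14,1],[0,0,0,0,0,0.14,1],[0,0,0,0,0,0.14,1],[0,0,0,0,0,0.14,1]]])

```text
clock: 2.2
ee_pos: [0.5743, 0.2712, 0.2225]
ee_rot: [-3.142, -0.0, 2.294]
force: [0.9, 0.6, 0.2]
finger_gap: 1.0
gripper_force: 0.0
```

Call:
step_arm(series=[[[0,0,0,0,0,0.14,1],[0,0,0,0,0,0.14,1],[0,0,0,0,0,0.14,1],[0,0,0,0,0,0.14,1],[0,0,0,0,0,0.14,1],[0,0,0,0,0,0.14,1],[0,0,0,0,0,0.14,1],[0,0,0,0,0,0,1]]])

```text
clock: 3.0
ee_pos: [0.5742, 0.2715, 0.2226]
ee_rot: [3.141, -0.0, 1.321]
force: [-0.3, 0.1, 0.3]
finger_gap: 0.998
gripper_force: 0.0
```

```bash
cat >> h.py <<'E'
def rel(x,y,z,yawdeg):
    s=arm.state();p=s['ee_pos'];r=s['ee_rot'];from scipy.spatial.transform import Rotation as Ro
    A=Ro.from_euler('xyz',r);B=Ro.from_euler('xyz',[np.pi,0,np.radians(yawdeg)])
    print('at',p,np.degrees(r),'t',round(s['clock'],2),'F',s['force'],'gap',s['finger_gap'],'gf',s['gripper_force'])
    print('shift',A.inv().apply(np.array([x,y,z])-p),'turn',(A.inv()*B).as_rotvec())
E
python3 - <<'E'
from h import *
np.set_printoptions(precision=4,suppress=True)
rel(.574,.271,.06,75.5)
T=cams.get_image('top')
g=cv2.cvtColor(T['color'],cv2.COLOR_RGB2GRAY)[110:195,225:310].astype(float)
# pointer: dark blob near (319.7... ) crop/6
w=np.clip(110-g,0,None); yy,xx=np.mgrid[110:195,225:310]
cx,cy=225+(568-285)/6,110+188/6
m=w*(np.hypot(xx-cx,yy-cy)<3.2)
p=np.array([(m*xx).sum()/m.sum(),(m*yy).sum()/m.sum()]);print(p)
P=atz(T,p,.076);C=atz(T,(267.02,149.71),.076);print(P,np.degrees(np.arctan2(*(P-C)[1::-1])))
for q in((110.3,169.5),):print('flange',atz(T,q,.04))
cv2.imwrite('pics/c2.png',cv2.resize(np.hstack([T['color'][130:230,60:160],cams.get_image('side')['color'][90:190,190:290]])[:,:,::-1],None,fx=4,fy=4,interpolation=cv2.INTER_CUBIC))
E
```

```text
at [0.5742 0.2715 0.2226] [179.9942  -0.0014  75.6898] t 3.0 F [-0.3066  0.0515  0.2838] gap 0.9984379099379433 gf 0.0
shift [-0.0005 -0.0001  0.1626] turn [ 0.0001 -0.      0.0033]
[271.5942 140.9565]
[ 0.6267 -0.2571  0.076 ] -30.269400814495718
flange [0.5732 0.2704 0.04  ]
```

View pics/c2.png

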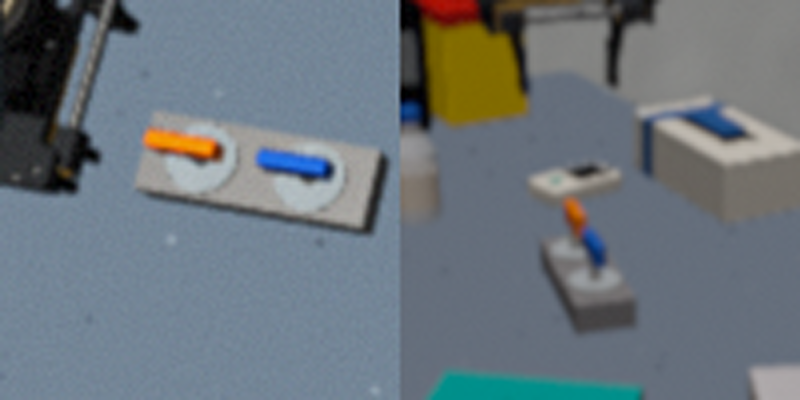

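The gripper is open above the orange key (orange at about (105,166) in the top picture). The slot's yaw is about -30°, and the flange position agrees with the handle. I'll descend and grip.

Call:
step_arm(series=[[[-0.0005,0,0.03,0,0,0,1],[0,0,0.03,0,0,0,1],[0,0,0.03,0,0,0,1],[0,0,0.03,0,0,0,1],[0,0,0.02,0,0,0,1],[0,0,0.015,0,0,0,1],[0,0,0.0075,0,0,0,1],[0,0,0,0,0,0,1]]], grip_force=10)

```text
clock: 3.9
ee_pos: [0.5737, 0.2709, 0.0593]
ee_rot: [-3.14, 0.001, 1.322]
force: [-0.3, 0.0, -0.7]
finger_gap: 1.002
gripper_force: 0.0
```

Call:
step_arm(series=[[[0,0,0,0,0,0,0.5],[0,0,0,0,0,0,0.3],[0,0,0,0,0,0,0.2],[0,0,0,0,0,0,0.1],[0,0,0,0,0,0,0],[0,0,0,0,0,0,0],[0,0,0,0,0,0,0],[0,0,0,0,0,0,0]]], grip_force=10)

```text
clock: 4.7
ee_pos: [0.574, 0.271, 0.06]
ee_rot: [-3.142, 0.0, 1.321]
force: [-0.7, -0.1, -0.2]
finger_gap: 0.354
gripper_force: 0.0
```

Run:
```python
from h import *
np.set_printoptions(precision=4,suppress=True)
rel(.574,.271,.06,75.5)
cv2.imwrite('pics/c3.png',cv2.resize(np.hstack([shot('top')['color'][130:230,60:160],shot('side')['color'][90:190,190:290]])[:,:,::-1],None,fx=4,fy=4,interpolation=cv2.INTER_CUBIC))
```

```text
at [0.574 0.271 0.06 ] [-179.9978    0.0032   75.6798] t 4.7 F [-0.6842 -0.1098 -0.1924] gap 0.35429968735367157 gf 0.0
shift [-0. -0.  0.] turn [-0.      0.0001  0.0031]
```

View pics/c3.png

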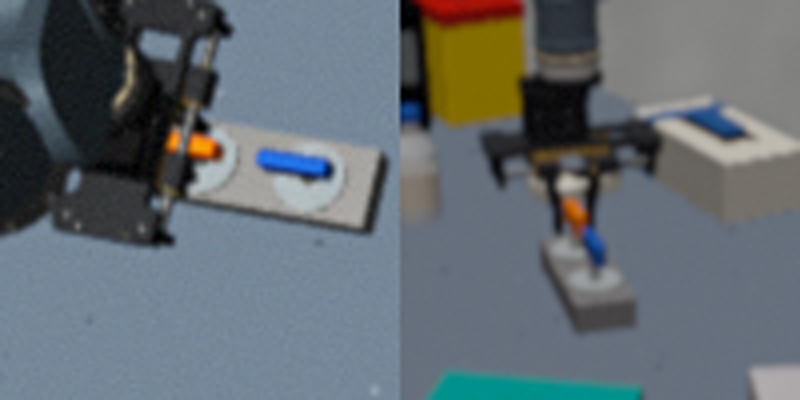

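The fingers straddle the orange handle (side picture, about (334,142)) and are still closing.

Call:
step_arm(series=[[[0,0,0,0,0,0,0],[0,0,0,0,0,0,0],[0,0,0,0,0,0,0],[0,0,0,0,0,0,0],[0,0,0,0,0,0,0]]], grip_force=10)

```text
clock: 5.3
ee_pos: [0.5741, 0.271, 0.06]
ee_rot: [3.141, -0.0, 1.321]
force: [-0.7, 0.1, 0.4]
finger_gap: 0.162
gripper_force: 10.0
```

Call:
step_arm(series=[[[0,0,0,0,0,0,0],[0,0,0,0,0,0,0],[0,0,0,0,0,0,0]]], grip_force=40)

```text
clock: 5.6
ee_pos: [0.574, 0.2711, 0.06]
ee_rot: [-3.142, -0.0, 1.321]
force: [1.0, -0.4, -0.4]
finger_gap: 0.156
gripper_force: 40.0
```

Call:
step_arm(series=[[[0,0,-0.01,0,0,0,0],[0,0,-0.015,0,0,0,0],[0,0,-0.02,0,0,0,0],[0,0,-0.03,0,0,0,0],[0,0,-0.03,0,0,0,0],[0,0,-0.03,0,0,0,0],[0,0,-0.015,0,0,0,0],[0,0,0,0,0,0,0]]])

```text
clock: 6.4
ee_pos: [0.5755, 0.2717, 0.2145]
ee_rot: [3.136, -0.004, 1.321]
force: [0.3, -0.4, -1.6]
finger_gap: 0.154
gripper_force: 40.0
```

Run:
```python
from h import *
np.set_printoptions(precision=4,suppress=True)
rel(.599,-.241,.21,75.7)
cv2.imwrite('pics/c4.png',cv2.resize(np.hstack([shot('top')['color'][130:230,40:140],shot('side')['color'][70:170,190:290]])[:,:,::-1],None,fx=4,fy=4,interpolation=cv2.INTER_CUBIC))
```

```text
at [0.5755 0.2717 0.2145] [179.6574  -0.2161  75.6827] t 6.4 F [ 0.3204 -0.423  -1.5574] gap 0.15447927350033738 gf 39.99990611337125
shift [-0.491   0.1495  0.0035] turn [ 0.006  -0.0038 -0.0003]
```

View pics/c4.png

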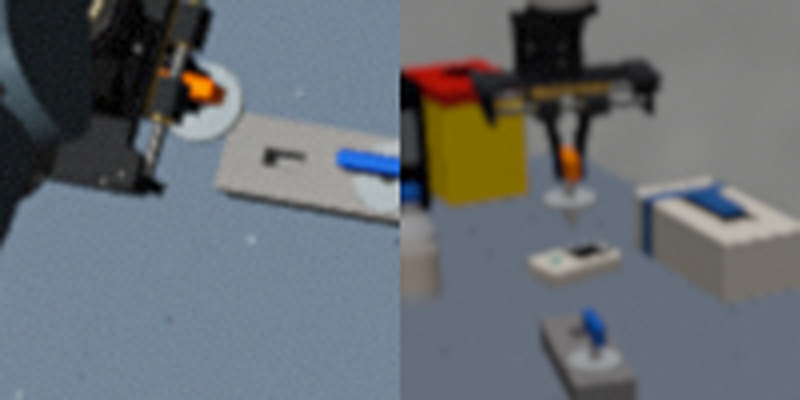

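Orange key lifted upright, its flange level; the pocket in the rack is empty at (111,169), and the blue key stays. Carrying to the lock and turning to yaw 150°.

Call:
step_arm(series=[[[-0.02,0.006,0,0,0,0,0],[-0.041,0.0125,0,0,0,0,0],[-0.041,0.0125,0,0,0,0,0],[-0.041,0.0125,0,0,0,0,0],[-0.041,0.0125,0,0,0,0,0],[-0.041,0.0125,0,0,0,0,0],[-0.041,0.0125,0,0,0,0,0],[-0.041,0.0125,0,0,0,0,0]]])

```text
clock: 7.3
ee_pos: [0.5872, -0.0509, 0.2084]
ee_rot: [-3.138, -0.0, 1.321]
force: [1.5, -0.4, -1.5]
finger_gap: 0.155
gripper_force: 40.0
```

Call:
step_arm(series=[[[-0.041,0.0125,0,0,0,0,0],[-0.041,0.0125,0,0,0,0,0],[-0.041,0.0125,0,0,0,0,0],[-0.041,0.0125,0,0,0,0,0],[-0.02,0.006,0,0,0,0,0],[0,0,0,0,0,-0.08,0],[0,0,0,0,0,-0.14,0],[0,0,0,0,0,-0.14,0]]])

```text
clock: 8.1
ee_pos: [0.5964, -0.2406, 0.2084]
ee_rot: [-3.139, -0.003, 1.686]
force: [0.3, 0.2, -2.1]
finger_gap: 0.155
gripper_force: 40.0
```

Call:
step_arm(series=[[[0,0,0,0,0,-0.14,0],[0,0,0,0,0,-0.14,0],[0,0,0,0,0,-0.14,0],[0,0,0,0,0,-0.14,0],[0,0,0,0,0,-0.14,0],[0,0,0,0,0,-0.14,0],[0,0,0,0,0,-0.097,0],[0,0,0,0,0,0,0]]])

```text
clock: 8.9
ee_pos: [0.5967, -0.2403, 0.2087]
ee_rot: [3.141, -0.004, 2.618]
force: [0.8, -0.2, -0.6]
finger_gap: 0.159
gripper_force: 40.0
```

Run:
```python
from h import *
np.set_printoptions(precision=4,suppress=True)
rel(.599,-.241,.21,150)
T=shot('top');S=shot('side')
p=arm.state()['ee_pos'];print(proj(T,[.599,-.241,.2]),proj(S,[.599,-.241,.15]))
for n in('top','side'):
  print(n,[(np.round(d['pixel'],1),round(d['confidence'],2)) for d in cams.tip_of(n,'orange_key')],[(np.round(d['pixel'],1),round(d['confidence'],2)) for d in cams.tip_of(n,'slot')])
cv2.imwrite('pics/c5.png',cv2.resize(np.hstack([T['color'][90:200,210:320],S['color'][120:230,250:360]])[:,:,::-1],None,fx=3.6,fy=3.6,interpolation=cv2.INTER_CUBIC))
```

```text
at [ 0.5967 -0.2403  0.2087] [179.9614  -0.2005 150.0092] t 8.9 F [ 0.8054 -0.2098 -0.6204] gap 0.15886765649660495 gf 39.99881777912378
shift [-0.0024  0.0006 -0.0013] turn [ 0.0007 -0.0035  0.0002]
[268.3367 136.1164] [306.4736 171.2056]
top [(array([271.7, 132.9]), 0.41)] [(array([233.9, 233.4]), 0.8), (array([261.9, 149.7]), 0.77), (array([323.8, 226.6]), 0.57), (array([414.8, 211.2]), 0.56)]
side [(array([306.2, 149.4]), 0.47)] [(array([337.4, 301.3]), 0.94), (array([220. , 193.6]), 0.74), (array([307.9, 187.2]), 0.66), (array([261.3, 234.5]), 0.66)]
```

View pics/c5.png

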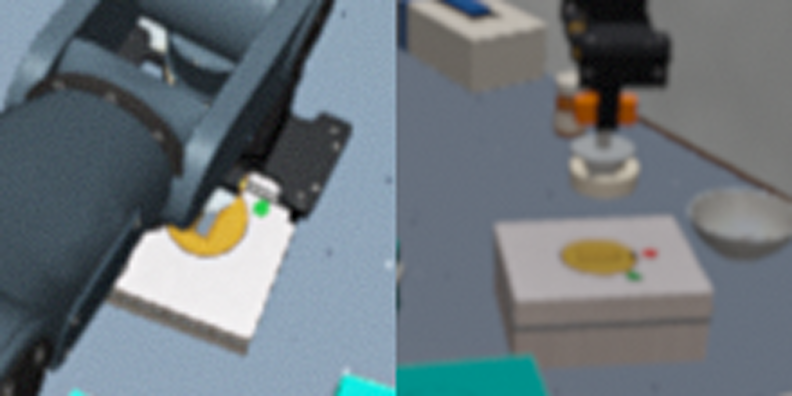

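Side picture: key held upright above the lock, orange handle about (308,150), flange (308,161), brass lock (306,191). Checking the small offset along the bar.

Run:
```python
from h import *
np.set_printoptions(precision=4,suppress=True)
S=cams.get_image('side')
c=S['color'];h=cv2.cvtColor(c,cv2.COLOR_RGB2HSV)
m=cv2.inRange(h[140:160,290:330],(3,130,70),(20,255,255));p=np.argwhere(m)[:,::-1]+[290,140];print(p.min(0),p.max(0),p.mean(0))
mm=cv2.inRange(h[155:167,290:330],(90,0,120),(130,70,255)); 
for r in range(157,167): print(r,c[r,294:322].mean(1).astype(int))
k=np.array([.5967,-.2403,.2237]);u=np.array([.866,-.5,0])
print('handle',proj(S,k),'ends',proj(S,k-.028*u),proj(S,k+.028*u))
f=k-[0,0,.041]; print('flange',proj(S,f),'per mm along bar',proj(S,f+.001*u)-proj(S,f))
print('slot proj',proj(S,[.599,-.241,.076]))
```

```text
[295 145] [316 153] [305.614  149.1404]
157 [ 93  82  81  84  85  88  93 102 118 132 135 120  95  84  86  92 106 118
 120 119 115 113 111 112 114 112 114 113]
158 [104 100  95  91  94 106 122 135 144 150 149 133 107  96  97 107 129 141
 143 138 128 121 114 112 113 113 114 114]
159 [112 112 108 107 113 133 147 154 157 157 153 136 109  98 100 113 140 153
 154 151 145 135 122 113 112 111 112 112]
160 [113 113 112 112 123 143 155 159 158 158 154 140 118 108 110 125 147 156
 156 156 154 147 131 117 113 112 112 113]
161 [113 113 113 113 118 135 148 155 158 158 157 149 137 134 136 143 153 156
 156 156 154 148 130 116 112 113 113 113]
162 [112 112 112 112 113 123 137 145 149 154 157 156 152 151 153 154 156 156
 154 152 146 136 120 111 111 112 112 112]
163 [113 112 112 112 122 137 143 138 135 139 147 150 151 151 152 152 150 149
 145 140 138 133 123 113 111 112 112 113]
164 [112 112 112 117 139 165 169 151 126 119 125 129 130 131 134 134 129 126
 124 129 149 161 149 125 112 111 112 111]
165 [113 113 111 116 146 178 185 166 131 105 103 104 107 108 111 109 104 103
 106 131 168 183 172 139 115 111 112 113]
166 [112 112 112 113 139 175 187 177 146 110  97  97  98  99  98  98  97 101
 114 145 179 190 178 145 115 112 113 112]
handle [307.1898 150.7138] ends [298.5329 150.7059] [315.8448 150.7218]
flange [306.4004 162.3041] per mm along bar [0.304  0.0002]
slot proj [305.1288 190.664 ]
```

Call:
step_arm(series=[[[-0.0024,0.0006,0.01,0,-0.0035,0,0],[0,0,0.02,0,0,0,0],[0,0,0.02,0,0,0,0],[0,0,0.015,0,0,0,0],[0,0,0.008,0,0,0,0],[0,0,0.003,0,0,0,0],[0,0,0,0,0,0,0],[0,0,0,0,0,0,0]]])

```text
clock: 10.05
ee_pos: [0.6007, -0.2429, 0.1348]
ee_rot: [-3.142, 0.005, 2.618]
force: [0.1, -0.8, -0.8]
finger_gap: 0.159
gripper_force: 40.0
```

Call:
step_arm(series=[[[0,0,0.003,0,0,0,0],[0,0,0.003,0,0,0,0],[0,0,0.003,0,0,0,0],[0,0,0.002,0,0,0,0],[0,0,0,0,0,0,0]]])

```text
clock: 10.55
ee_pos: [0.5998, -0.2424, 0.1226]
ee_rot: [3.142, 0.003, 2.618]
force: [-0.1, 0.8, -0.6]
finger_gap: 0.157
gripper_force: 40.0
```

Run:
```python
from h import *
np.set_printoptions(precision=4,suppress=True)
rel(.599,-.241,.102,150);print(arm.state()['wrist_torque'])
```

```text
at [ 0.5998 -0.2424  0.1226] [179.9986   0.1478 149.9856] t 10.55 F [-0.0943  0.7922 -0.6114] gap 0.1573434544659334 gf 39.9999878089875
shift [0.0014 0.0008 0.0206] turn [ 0.      0.0026 -0.0003]
[-0.0168 -0.0361 -0.036 ]
```

Call:
step_arm(series=[[[0.001,0.0006,0.002,0,0.0025,0,0],[0,0,0.002,0,0,0,0],[0,0,0.002,0,0,0,0],[0,0,0.002,0,0,0,0],[0,0,0,0,0,0,0]]])

```text
clock: 11.05
ee_pos: [0.5993, -0.2414, 0.1146]
ee_rot: [3.142, 0.0, 2.618]
force: [-0.6, -0.1, -2.1]
finger_gap: 0.155
gripper_force: 40.0
```

Run:
```python
from h import *
np.set_printoptions(precision=4,suppress=True)
rel(.599,-.241,.102,150);print(arm.state()['wrist_torque'])
```

```text
at [ 0.5993 -0.2414  0.1146] [179.9985   0.0152 149.9852] t 11.05 F [-0.6381 -0.0771 -2.107 ] gap 0.15467838671793016 gf 39.99996107071638
shift [0.0004 0.0002 0.0126] turn [ 0.      0.0003 -0.0003]
[-0.0189  0.0224  0.0236]
```

Call:
step_arm(series=[[[0,0,0.003,0,0,0,0],[0,0,0.003,0,0,0,0],[0,0,0.002,0,0,0,0],[0,0,0.002,0,0,0,0],[0,0,0.001,0,0,0,0],[0,0,0,0,0,0,0]]])

```text
clock: 11.65
ee_pos: [0.5994, -0.2415, 0.1038]
ee_rot: [3.142, 0.001, 2.618]
force: [-0.4, -0.4, -1.4]
finger_gap: 0.156
gripper_force: 40.0
```

Call:
step_arm(series=[[[0,0,0.001,0,0,0,0],[0,0,0.001,0,0,0,0],[0,0,0,0,0,0,0]]])

```text
clock: 11.95
ee_pos: [0.5996, -0.2416, 0.1021]
ee_rot: [-3.142, 0.001, 2.618]
force: [0.0, -0.3, -1.4]
finger_gap: 0.154
gripper_force: 40.0
```

Call:
step_arm(series=[[[0,0,0.001,0,0,0,0],[0,0,0,0,0,0,0]]])

```text
clock: 12.15
ee_pos: [0.5996, -0.2416, 0.102]
ee_rot: [-3.141, 0.002, 2.618]
force: [-1.1, 0.7, 5.2]
finger_gap: 0.156
gripper_force: 40.0
```

Call:
step_arm(series=[[[0,0,0.001,0,0,0,0],[0,0,0,0,0,0,0]]])

```text
clock: 12.35
ee_pos: [0.5997, -0.2416, 0.102]
ee_rot: [-3.141, 0.002, 2.618]
force: [-2.9, 1.5, 10.2]
finger_gap: 0.156
gripper_force: 40.0
```

Call:
step_arm(series=[[[0,0,0.001,0,0,0,0],[0,0,0,0,0,0,0]]])

```text
clock: 12.55
ee_pos: [0.5997, -0.2416, 0.1019]
ee_rot: [-3.141, 0.002, 2.618]
force: [-3.8, 1.9, 13.7]
finger_gap: 0.159
gripper_force: 40.0
```

Contact exactly at z 0.102: the key is home. Easing the pressure, then turning clockwise.

Call:
step_arm(series=[[[0,0,-0.002,0,0,0,0],[0,0,0,0,0,0.06,0],[0,0,0,0,0,0.08,0],[0,0,0,0,0,0.08,0],[0,0,0,0,0,0.08,0],[0,0,0,0,0,0,0]]])

```text
clock: 13.15
ee_pos: [0.6, -0.2421, 0.102]
ee_rot: [3.141, 0.003, 2.316]
force: [-1.5, -0.9, 5.1]
finger_gap: 0.157
gripper_force: 40.0
```

Run:
```python
from h import *
np.set_printoptions(precision=4,suppress=True)
rel(.5995,-.2415,.102,90);print(arm.state()['wrist_torque'])
```

```text
at [ 0.6    -0.2421  0.102 ] [179.9745   0.1526 132.7187] t 13.15 F [-1.4835 -0.8804  5.0848] gap 0.1566341307307573 gf 40.003699120134115
shift [ 0.0008  0.     -0.    ] turn [0.0014 0.0024 0.7456]
[ 0.0207  0.2749 -0.0567]
```

Call:
step_arm(series=[[[0.0005,0,0,0,0.002,0.08,0],[0,0,0,0,0,0.08,0],[0,0,0,0,0,0.08,0],[0,0,0,0,0,0.08,0],[0,0,0,0,0,0.08,0],[0,0,0,0,0,0.08,0],[0,0,0,0,0,0,0]]])

```text
clock: 13.85
ee_pos: [0.5998, -0.2422, 0.102]
ee_rot: [3.141, 0.001, 1.838]
force: [0.0, -1.4, 5.6]
finger_gap: 0.16
gripper_force: 40.0
```

Run:
```python
from h import *
np.set_printoptions(precision=4,suppress=True)
rel(.5995,-.2415,.102,90);print(arm.state()['wrist_torque'])
```

```text
at [ 0.5998 -0.2422  0.102 ] [179.9489   0.0764 105.3046] t 13.85 F [ 0.0398 -1.3566  5.6429] gap 0.15953172290914153 gf 40.0045171380043
shift [ 0.0008 -0.0001 -0.    ] turn [0.0011 0.0012 0.2671]
[-0.3273  0.2556 -0.0441]
```

Call:
step_arm(series=[[[0,0,0,0,0,0.06,0],[0,0,0,0,0,0.06,0],[0,0,0,0,0,0.05,0],[0,0,0,0,0,0.03,0],[0,0,0,0,0,0,0]]])

```text
clock: 14.35
ee_pos: [0.5998, -0.2424, 0.102]
ee_rot: [3.14, 0.001, 1.639]
force: [-1.6, -2.1, 5.9]
finger_gap: 0.16
gripper_force: 40.0
```

Run:
```python
from h import *
np.set_printoptions(precision=4,suppress=True)
rel(.5995,-.2415,.102,90);print(arm.state()['wrist_torque'])
```

```text
at [ 0.5998 -0.2424  0.102 ] [179.9307   0.083   93.9221] t 14.35 F [-1.5753 -2.081   5.8875] gap 0.1595315344742312 gf 40.00375745818019
shift [ 0.0009 -0.0003 -0.    ] turn [0.0013 0.0014 0.0685]
[-0.3575  0.3561 -0.0269]
```

Call:
step_arm(series=[[[0,0,0,0,0,0.035,0],[0,0,0,0,0,0.035,0],[0,0,0,0,0,0,0]]])

```text
clock: 14.65
ee_pos: [0.5998, -0.2425, 0.102]
ee_rot: [3.14, 0.001, 1.569]
force: [-1.4, -2.9, 6.2]
finger_gap: 0.156
gripper_force: 40.0
```

Run:
```python
from h import *
np.set_printoptions(precision=4,suppress=True)
rel(.5995,-.2415,.102,90);print(arm.state()['wrist_torque'])
```

```text
at [ 0.5998 -0.2425  0.102 ] [179.9258   0.0824  89.9025] t 14.65 F [-1.4354 -2.9114  6.2094] gap 0.15629665533223078 gf 40.00401087105274
shift [ 0.001  -0.0003 -0.    ] turn [ 0.0013  0.0014 -0.0017]
[-0.3873  0.2989 -0.0775]
```

Call:
step_arm(series=[[[0,0,0,0,0,0.025,0],[0,0,0,0,0,0.025,0],[0,0,0,0,0,0,0]]])

```text
clock: 14.95
ee_pos: [0.5993, -0.2422, 0.102]
ee_rot: [3.141, 0.001, 1.52]
force: [-2.0, -1.8, 6.1]
finger_gap: 0.159
gripper_force: 40.0
```

Run:
```python
from h import *
np.set_printoptions(precision=4,suppress=True)
rel(.5995,-.2415,.102,90);print(arm.state()['wrist_torque'])
```

```text
at [ 0.5993 -0.2422  0.102 ] [179.9895   0.0565  87.0689] t 14.95 F [-2.0102 -1.8116  6.0922] gap 0.15889166728541113 gf 40.00066325068474
shift [ 0.0007  0.0002 -0.    ] turn [ 0.0002  0.001  -0.0512]
[-0.3568  0.4773 -0.0514]
```

Call:
step_arm(series=[[[0,0,0,0,0,0.025,0],[0,0,0,0,0,0.025,0],[0,0,0,0,0,0,0]]])

```text
clock: 15.25
ee_pos: [0.599, -0.2421, 0.102]
ee_rot: [-3.141, 0.001, 1.471]
force: [-1.9, -1.2, 6.3]
finger_gap: 0.157
gripper_force: 40.1
```

Run:
```python
from h import *
np.set_printoptions(precision=4,suppress=True)
rel(.5995,-.2415,.102,90);print(arm.state()['wrist_torque'])
T=shot('top');S=shot('side')
cv2.imwrite('pics/c6.png',cv2.resize(np.hstack([T['color'][90:200,210:320],S['color'][140:230,260:350]] if 0 else [T['color'][100:190,220:310],S['color'][140:230,260:350]])[:,:,::-1],None,fx=4.4,fy=4.4,interpolation=cv2.INTER_CUBIC))
```

```text
at [ 0.599  -0.2421  0.102 ] [-179.9636    0.0601   84.2811] t 15.25 F [-1.9212 -1.1643  6.2698] gap 0.15656355699759145 gf 40.057289181277156
shift [ 0.0006  0.0005 -0.    ] turn [-0.0007  0.001  -0.0998]
[-0.3393  0.5624  0.2306]
```

View pics/c6.png

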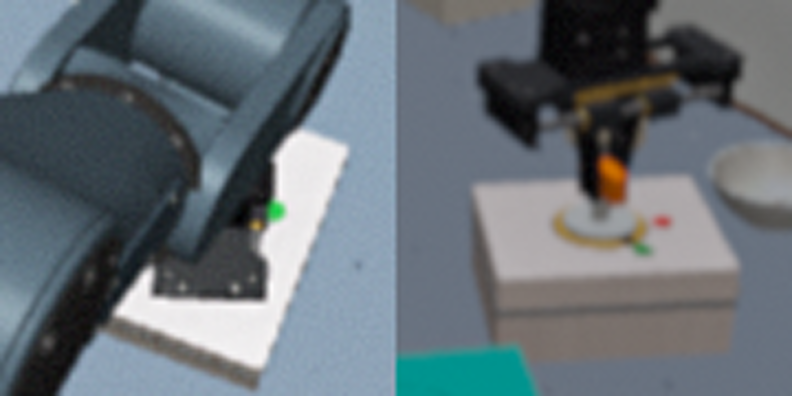

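Pointer now next to the green dot (side crop (627,240) vs (642,249)), and the torque is rising: this is the stop. One more push to confirm.

Call:
step_arm(series=[[[0,0,0,0,0,0.025,0],[0,0,0,0,0,0.02,0],[0,0,0,0,0,0,0]]])

```text
clock: 15.65
ee_pos: [0.5989, -0.2421, 0.102]
ee_rot: [-3.141, 0.002, 1.428]
force: [-2.7, -1.6, 7.2]
finger_gap: 0.158
gripper_force: 40.7
```

Run:
```python
from h import *
np.set_printoptions(precision=4,suppress=True)
rel(.5995,-.2415,.102,90);print(arm.state()['wrist_torque'])
```

```text
at [ 0.5989 -0.2421  0.102 ] [-179.9532    0.0943   81.834 ] t 15.65 F [-2.6622 -1.6039  7.1683] gap 0.15809276031715477 gf 40.65657498082146
shift [ 0.0007  0.0005 -0.    ] turn [-0.0009  0.0016 -0.1425]
[-0.3112  0.4955  0.7897]
```

Call:
step_arm(series=[[[0,0,-0.001,0,0,-0.03,0],[0,0,0,0,0,-0.03,0],[0,0,0,0,0,0,0.3],[0,0,0,0,0,0,0.5],[0,0,0,0,0,0,0.6],[0,0,0,0,0,0,0.6],[0,0,0,0,0,0,0.6]]])

```text
clock: 16.35
ee_pos: [0.5992, -0.2409, 0.1019]
ee_rot: [-3.141, -0.001, 1.483]
force: [-0.4, -0.8, -0.3]
finger_gap: 0.521
gripper_force: 0.0
```

Call:
step_arm(series=[[[0,0,-0.01,0,0,0,0.6],[0,0,-0.015,0,0,0,0.6],[0,0,-0.03,0,0,0,0.6],[0,0,-0.04,0,0,0,0.6],[0,0,-0.03,0,0,0,0.6],[0,0,0,0,0,0,0.6]]])

```text
clock: 16.95
ee_pos: [0.6026, -0.2432, 0.2345]
ee_rot: [3.13, 0.005, 1.483]
force: [0.5, -0.1, 0.2]
finger_gap: 0.601
gripper_force: 0.0
```

Call:
step_arm(series=[[[0,0.045,0,0,0,0,0.6],[0,0.045,0,0,0,0,0.6],[0,0.045,0,0,0,0,0.6],[0,0.045,0,0,0,0,0.6],[0,0.02,0,0,0,0,0.6],[0,0,0,0,0,0,0.6]]])

```text
clock: 17.55
ee_pos: [0.8004, -0.2583, 0.2254]
ee_rot: [-3.142, -0.001, 1.484]
force: [-1.0, -0.6, 0.1]
finger_gap: 0.6
gripper_force: 0.0
```

Run:
```python
from h import *
np.set_printoptions(precision=4,suppress=True)
rel(.5995,-.2415,.102,90)
T=shot('top');S=shot('side')
cv2.imwrite('pics/c7.png',cv2.resize(np.hstack([T['color'][100:190,220:310],S['color'][140:230,260:350]])[:,:,::-1],None,fx=4.4,fy=4.4,interpolation=cv2.INTER_CUBIC))
```

```text
at [ 0.8004 -0.2583  0.2254] [-179.9973   -0.0683   85.0386] t 17.55 F [-0.9915 -0.5596  0.0516] gap 0.6004368785364662 gf 0.0
shift [-0.0008 -0.2016  0.1234] turn [ 0.     -0.0012 -0.0866]
```

View pics/c7.png

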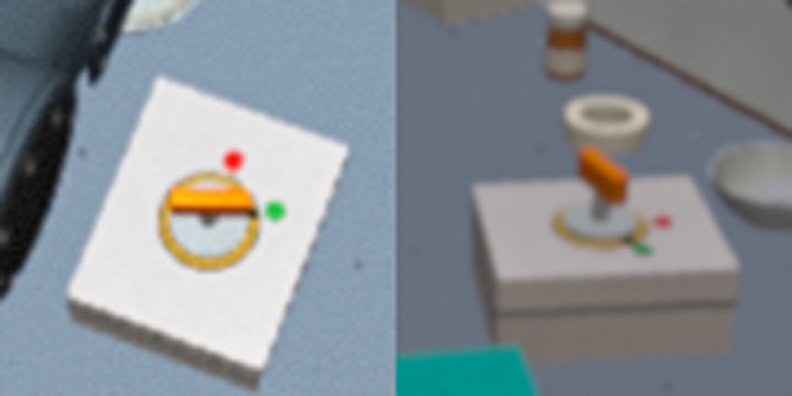

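The key stands home in the lock. The pointer (253,213) lines up with the green dot (276,210) as seen from the lock centre (209,221), and the gripper is clear.

```bash
python3 -c "
from cell import finish_job; print(finish_job())"
```

```text
the job is handed in; nothing more can be done
None
```

The locker is unlocked: the orange key was pushed fully home, turned clockwise to the lock's stop with the pointer at the green dot, and left standing in the lock, the gripper clear of it. The blue key was never touched, and the job was handed in at about 17.7 s of the 43 s allowed.

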